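# Roll-test the dough rollers and throw out the one that wobbles

## Robot

A 7-joint arm with a two-finger parallel gripper is mounted at the origin on the work surface. World frame = base frame: x ahead of the robot, y to its left, z up, the work surface at z = 0. Lengths are in m, angles in rad, forces in N, time in s.
With the tool pointing down it reaches from about 0.425 to 1.025 m from the base axis. Payload 3.6 kg.
Tool frame: the origin (TCP) lies at the very end of the fingers, on their centre line; the grasp point (between the pads) lies 19 mm behind it; z points along the fingers, y is the line along which they close (so a half turn about z gives the same grasp; the last joint's range is limited). The gripper opens to 85 mm and grips with 20 to 120 N. Pads are 22 mm wide; open, the fingers measure 114 mm over their backs; the gripper's body (76 mm by 85 mm) begins 54 mm behind the grasp point. The pads swing forward as they close: fully open they stand 13 mm farther back than shut.
Start: joints at [1.075, 0.591, 0.048, 1.609, -0.033, 0.943, -0.034], TCP at [0.284, -0.667, 0.231] pointing down, gripper open.
Joint ranges: [-2.69, 2.69], [-0.47, 2.24], [-1.27, 1.36], [0.19, 2.51], [-1.53, 4.68], [0.08, 2.07], [-3.09, 3.09]. Speed limits (rad/s): [2.57, 2.57, 3.14, 3.14, 3.14, 3.14, 3.14].

## Interface

Orientations are given as a unit quaternion [x, y, z, w].
In Python, from cell import telemetry, read_camera, calibration, manip gives the robot as it stands.
- The arm moves only by the tool step_arm, never from a script. Its argument "targets" is a list that holds one entry, the list of rows, each a list of 5 numbers: the opening, from 0 (shut) to 1 (fully open), then the shift along the world's x, y, z in cm, then the turn about the world's z in degrees. A call has 1 to 12 rows; each row shifts and turns the commanded pose from where the row before left it; what a row does not reach is not made up. A row lasts 1/10 s, in which the tool goes at most 50 mm and 8.59 degrees, less where a joint would pass 70% of its speed; a pose out of reach is approached as far as the arm can. A call with a gripper value outside its range is refused whole. The fingers move at their own pace and stop on an object; "newtons" is the grip in N (left out, the last holds). Time passes only in rows, so rows that do not move let the fingers close. It gives the time, the measured TCP pose, the force, the opening and the grip force at its end, in the units of the state.
- telemetry.get_obs(): the state, without advancing time (a new reading comes with each control period).
- read_camera(name): name is "scene" or "side" or "wrist"; returns the picture (400x640x3 uint8, blue, green, red); there is no depth.
- calibration(name): a dict with "camera_matrix" (3x3 intrinsics, pixels), "rvec" (rotation vector, rad) and "tvec" (3), from world to camera coordinates, as OpenCV has them. Camera axes: x right, y down, z forward; pixel columns grow to the right and rows downward; lengths in m; the calibration is good to about 2 mm. A picture is of the moment at which its call begins: read the wrist's pose just before it. calibration takes no time and is no camera call; for the wrist camera it gives the pose at the moment of the call.
- manip.close_job(): hands the job in; it is judged then, once.
The state is a dict: "time": time; "joint_pos": joint angles; "joint_vel": joint speeds; "joint_torque": joint torques, N m; "tcp_pos": TCP position; "tcp_rot": TCP orientation; "wrist_force": force on the tool from outside, world axes, zero at the start; "torque": the same for the moment, N m; "gripper_width": finger opening in m; "finger_force": force on a finger pad.
Only numpy, scipy, OpenCV 4.12 (cv2) and the standard library are available. Lean on these libraries where they do the work, as an engineer would, in place of code of your own. Each camera call takes 0.05 s, during which the arm holds its last target. There are 200 camera calls.

## Task

One of the three short wooden rollers on the marble slab is out of round. Roll each one in turn forward to past the black line by pressing lightly on top of it with the fingertips, keeping it pressed onto the marble until it is past the line, never hard enough to dent it (stay well below 25 N), and feel whether it wobbles. After all three have been tried put the one that wobbles into the green caddy, leave the two true ones lying on the slab past the line, and leave everything else where it stands.

Things in the scene. Friction and masses are not known exactly. Their poses are not given: they have to be found in the camera images.
- slab: fixed marble pastry slab, 200 mm (its x, away from the robot) by 380 mm (its y), level; origin under its centre, top face 20 mm above the origin; along its front (-x) and back (+x) edges runs a wooden lip 12 mm wide standing 8 mm above the marble; a thin black line runs along y across the middle of the top (x = 0). The rollers start with their centres about 15 mm in front of the line (-x), side by side about 120 mm apart along y, and are rolled towards +x
- pin_a_mid (a point): centre of a short beech roller, 90 mm long (along this point's y), about 25 g, lying just in front of the black line. The three rollers look alike: two are round, 16 mm in diameter; one (any of them) is oval, 16 by 19 mm, and starts lying on its flat (16 mm high). Touch down no faster than 20 mm/s: the knock counts as pressing
- pin_b_mid (a point): centre of a short beech roller, 90 mm long (along this point's y), about 25 g, lying just in front of the black line. The three rollers look alike: two are round, 16 mm in diameter; one (any of them) is oval, 16 by 19 mm, and starts lying on its flat (16 mm high). Touch down no faster than 20 mm/s: the knock counts as pressing
- pin_c_mid (a point): centre of a short beech roller, 90 mm long (along this point's y), about 25 g, lying just in front of the black line. The three rollers look alike: two are round, 16 mm in diameter; one (any of them) is oval, 16 by 19 mm, and starts lying on its flat (16 mm high). Touch down no faster than 20 mm/s: the knock counts as pressing
- pin_a: the roller of pin_a_mid (same point and axes). Under a lightly pressed fingertip it rolls without slipping and advances half the fingertip's travel: a 20 mm wide fingertip set down with the roller under its leading edge carries it some 17 mm; strokes can be added. If oval, its top rises 3 mm within a quarter turn (14 mm), then it topples on to its other flat
- pin_b: the roller of pin_b_mid (same point and axes). Under a lightly pressed fingertip it rolls without slipping and advances half the fingertip's travel: a 20 mm wide fingertip set down with the roller under its leading edge carries it some 17 mm; strokes can be added. If oval, its top rises 3 mm within a quarter turn (14 mm), then it topples on to its other flat
- pin_c: the roller of pin_c_mid (same point and axes). Under a lightly pressed fingertip it rolls without slipping and advances half the fingertip's travel: a 20 mm wide fingertip set down with the roller under its leading edge carries it some 17 mm; strokes can be added. If oval, its top rises 3 mm within a quarter turn (14 mm), then it topples on to its other flat
- caddy: fixed green open-topped plastic caddy, 160 x 160 mm, 60 mm high, walls and floor 5 mm; origin under its centre; stands to the left or to the right of the slab
- turntable: bystander: dark wooden lazy susan, 180 mm across, 26 mm high, on the other side of the slab; origin under its centre
- tumbler1: bystander: yellow plastic tumbler, 68 mm across, 95 mm high, standing on the turntable; origin under its centre
- tumbler2: bystander: a second tumbler, like the first
- canister: bystander: stainless lunch canister, 94 mm across, 130 mm high, behind the slab; origin under its centre
- spoon: bystander: wooden spoon, 260 mm long, lying behind the slab
- egg_cup: bystander: green silicone egg cup, 50 mm across, 55 mm high, behind the slab; origin under its centre
There are look-alikes about, which are no part of the job. What is shaped like the pin_b but white is not meant.

How it is judged:
By the outcome, as a careful person would: the job done as asked, in the order asked, and still so for the second after the job is handed in, with the robot touching nothing.
It also fails if it takes over 67 s, if anything falls off the work surface, if the arm or the gripper's body presses on something with over 40 N, if the wrist force passes 120 N, or if a joint passes its speed limit or range.

## Working session

There is one attempt and no reset: what is moved stays moved. The work goes in short steps, Python scripts to look and compute and a tool call to move; the robot and the scene stay as the last step left them, time stands still between calls to the robot, and variables do not carry over. Pictures are saved under pics/ and viewed, at most 10 in all, crops included, and the job is handed in when it is done.

Besides the shell and the picture viewer there is one more tool, called after "Emit:" by a JSON object that holds its "method" and its "body", one argument or row to a line. step_arm: Moves the arm, as the interface text tells. Its arguments: {"type":"object","properties":{"targets":{"type":"array","items":{"type":"array","items":{"type":"array","items":{"type":"number"}}}},"newtons":{"type":"number"}},"required":["targets"]}

```bash
mkdir -p pics; ls
python3 - <<'E'
from cell import telemetry, read_camera, calibration
import cv2
o=telemetry.get_obs();print(o)
for n in("scene","side"):
    cv2.imwrite(f"pics/{n}0.png",read_camera(n));c=calibration(n);print(n,c)
E
```

```text
pics
{'time': 0.0, 'joint_pos': array([ 1.07550742,  0.59211037,  0.04830649,  1.6098587 , -0.03331821,
        0.94268646, -0.0337606 ]), 'joint_vel': array([ 0.00116678,  0.0006483 ,  0.00048617, -0.0005131 ,  0.00103506,
       -0.00036596, -0.00126807]), 'joint_torque': array([-4.95213371e-04, -5.48692560e+01,  1.54642683e+00, -1.98127091e+01,
        9.43755847e-03,  8.93837248e-03,  9.84074688e-06]), 'tcp_pos': array([ 0.28319871, -0.66648594,  0.2301338 ]), 'tcp_rot': array([ 9.79887588e-01,  1.99547088e-01, -2.81968747e-04, -1.09304502e-03]), 'wrist_force': array([-0.39378083,  0.28373231, -0.05449954]), 'torque': array([-0.04788024, -0.03266735, -0.00321098]), 'finger_force': 0.0, 'gripper_width': 0.08545073504625235}
scene {'camera_matrix': array([[468.92823913,   0.        , 312.01952296],
       [  0.        , 468.92823913, 198.20620823],
       [  0.        ,   0.        ,   1.        ]]), 'rvec': array([ 2.42381881,  0.8299378 , -0.27151623]), 'tvec': array([-0.43227256, -0.25207123,  1.38644708])}
side {'camera_matrix': array([[392.43908407,   0.        , 320.64311936],
       [  0.        , 392.43908407, 199.6604429 ],
       [  0.        ,   0.        ,   1.        ]]), 'rvec': array([ 0.91391241, -2.2302044 ,  1.29120481]), 'tvec': array([0.40944217, 0.23544418, 0.64674302])}
```

View pics/scene0.png

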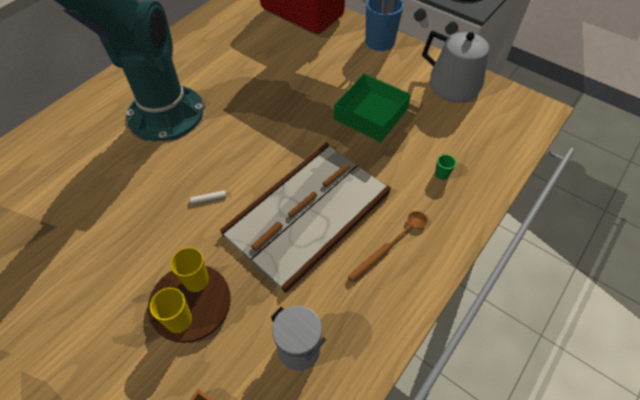

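View pics/side0.png

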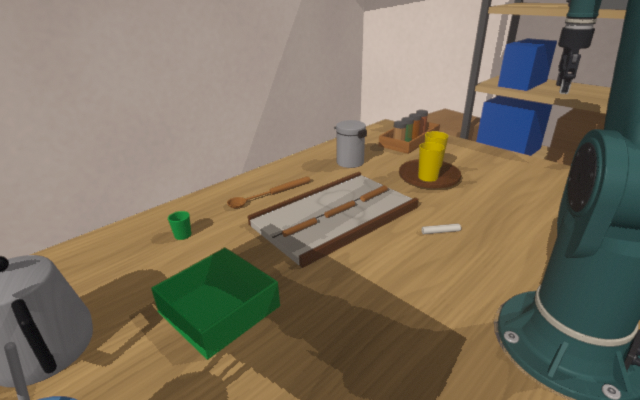

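The scene view shows three brown rollers on the slab at (337,176), (302,205) and (267,237). The white one at (208,198), off the slab, is the look-alike and isn't meant. The caddy is at (372,105). I'll confirm with an enlarged crop.

```bash
cat > h.py <<'E'
import cv2,numpy as np
from cell import telemetry, read_camera, calibration
def ray(c,p,z):
    R=cv2.Rodrigues(np.array(c["rvec"]))[0];t=np.array(c["tvec"]).ravel()
    o=-R.T@t;d=R.T@np.linalg.inv(c["camera_matrix"])@np.array([p[0],p[1],1.])
    return o+d*(z-o[2])/d[2]
def proj(c,P):
    return cv2.projectPoints(np.array(P,float).reshape(-1,1,3),c["rvec"],c["tvec"],c["camera_matrix"],None)[0].reshape(-1,2)
E
python3 - <<'E'
from h import *
c=calibration("scene")
im=cv2.imread("pics/scene0.png")[140:290,215:395]
cv2.imwrite("pics/crop1.png",cv2.resize(im,None,fx=4,fy=4,interpolation=cv2.INTER_CUBIC))
for p,z in [((327,146),.028),((389,189),.028),((286,288),.028),((222,231),.028),((337,176),.03),((302,205),.03),((267,236),.03),((336,105),.06),((370,75),.06),((410,97),.06),((376,130),.06)]:print(p,ray(c,p,z).round(4))
E
```

```text
(327, 146) [0.4695 0.1676 0.028 ]
(389, 189) [0.68   0.1487 0.028 ]
(286, 288) [ 0.6458 -0.2177  0.028 ]
(222, 231) [ 0.4308 -0.199   0.028 ]
(337, 176) [0.5521 0.1006 0.03  ]
(302, 205) [ 0.5367 -0.0247  0.03  ]
(267, 236) [ 0.5262 -0.1442  0.03  ]
(336, 105) [0.415  0.2811 0.06  ]
(370, 75) [0.4209 0.4421 0.06  ]
(410, 97) [0.5626 0.434  0.06  ]
(376, 130) [0.5561 0.2703 0.06  ]
```

View pics/crop1.png

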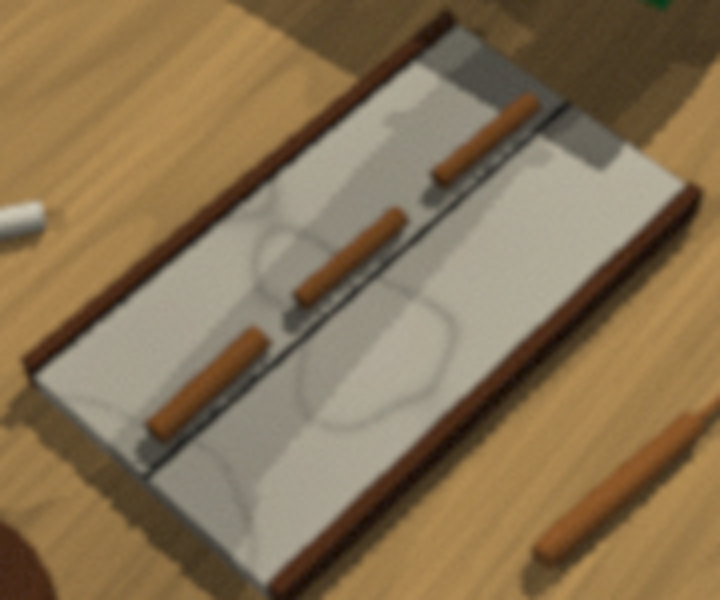

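The crop confirms three alike brown rollers just in front of the black line on the slab. Only the white one beside the slab is a decoy. Next I'll get slab-frame coordinates and move above the nearest roller.

Run:
```python
from h import *
c=calibration("scene")
u=lambda p:(p[0]/4+215-.375,p[1]/4+140-.375)
L=[ray(c,u(p),.02)[:2] for p in((567,103),(147,472))]
ey=L[0]-L[1];ey/=np.linalg.norm(ey);ex=np.array([ey[1],-ey[0]]);m=(L[0]+L[1])/2
print("yaw",np.degrees(np.arctan2(ex[1],ex[0])),"mid",m)
for e in(((533,103),(438,178)),((400,215),(303,300)),((260,335),(157,433))):
    a,b=[ray(c,u(p),.028)[:2] for p in e];d=a-b;q=(a+b)/2
    print(q.round(4),"slab xy",(q-m)@ex,(q-m)@ey,"len",np.linalg.norm(d),"yaw",np.degrees(np.arctan2(-d[0],d[1])))
for p in((190,253),(170,295)):print(ray(c,p,.121))
```

```text
yaw -5.622292943368308 mid [ 0.54930972 -0.01983039]
[0.5469 0.1042] slab xy -0.014545355921429852 0.12315710101347731 len 0.0875764553621885 yaw -8.265635886332204
[ 0.535 -0.02 ] slab xy -0.014188632095690986 -0.0015343329491137533 len 0.0867200716377635 yaw -5.3389705086558035
[ 0.5242 -0.1423] slab xy -0.01302213541333839 -0.12436915960795876 len 0.08807339336939093 yaw -2.850224172723651
[ 0.46592352 -0.30865686  0.121     ]
[ 0.50305854 -0.39846548  0.121     ]
```

Emit:
{"method": "step_arm", "body": {
  "targets": [
    [[0,2,4.3,0,-2.5],[0,2,4.3,0,-2.5],[0,2,4.3,0,-2.5],[0,2,4.3,0,-2.5],[0,2,4.3,0,-2.5],[0,2,4.3,0,-2.5],[0,2,4.3,0,-2.5],[0,2,4.3,0,-2.5],[0,2,4.3,0,-2.5],[0,2,4.3,0,-2.5],[0,2,4.3,0,-2.5],[0,2,4.3,0,-1.5]]
  ]
}}

```text
time: 1.3
tcp_pos: [0.5238, -0.1494, 0.2311]
tcp_rot: [0.999, -0.053, -0.0, 0.0]
wrist_force: [0.3, -0.1, 0.0]
gripper_width: -0.0004
finger_force: 0.0
```

Run:
```python
from h import *
print(telemetry.get_obs()["joint_pos"].round(2), telemetry.get_obs()["wrist_force"])
c=calibration("wrist")
cv2.imwrite("pics/w1.png",read_camera("wrist"))
import pickle;pickle.dump(c,open("w1.pkl","wb"))
print(proj(c,[[.5238,-.1494,.2311],[.5242,-.1423,.028],[.535,-.02,.028],[.5469,.1042,.028]]))
```

```text
[ 0.11  0.37  0.11  2.02 -0.06  0.76 -1.42] [ 0.26981141 -0.08302399  0.04607821]
[[316.10687218 262.91340475]
 [310.0064353  172.54963312]
 [200.94011776 174.36120489]
 [ 90.32089981 175.39272606]]
```

View pics/w1.png

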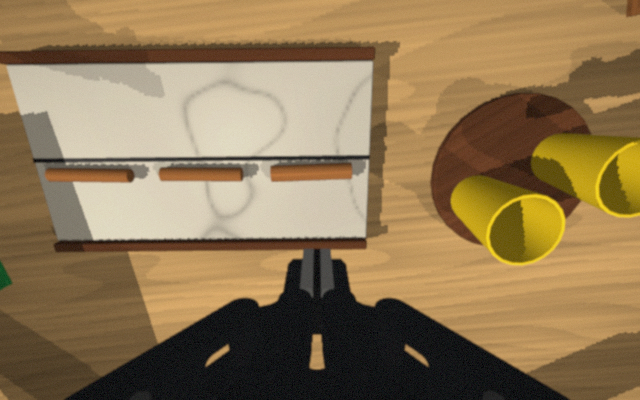

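The wrist view shows the rollers at (311,172), (201,174) and (89,175), with the line from (35,160) to (368,157). The shut fingertips are at (317,255).

Run:
```python
from h import *
import pickle;c=pickle.load(open("w1.pkl","rb"))
L=[ray(c,p,.02)[:2] for p in((35,160),(368,157))]
ey=L[0]-L[1];ey/=np.linalg.norm(ey);ex=np.array([ey[1],-ey[0]]);m=(L[0]+L[1])/2
print("yaw",np.degrees(np.arctan2(ex[1],ex[0])),"mid",m)
for n,e in zip("abc",(((46,174.5),(133,176)),((160,174),(243,174)),((271,173),(352,172)))):
    a,b=[ray(c,p,.028)[:2] for p in e];d=a-b;q=(a+b)/2
    print(n,q.round(4),"slab xy",((q-m)@ex).round(4),((q-m)@ey).round(4),"len",np.linalg.norm(d),"yaw",np.degrees(np.arctan2(-d[0],d[1])))
print(proj(c,[.5242,-.1423,.028]))
```

```text
yaw -5.499987380051741 mid [ 0.55144714 -0.02121382]
a [0.5472 0.105 ] slab xy -0.0164 0.1252 len 0.09762243630940387 yaw -7.037457361495311
b [ 0.5353 -0.0207] slab xy -0.0161 -0.001 len 0.09337490717067035 yaw -6.019999921154293
c [ 0.5241 -0.144 ] slab xy -0.0155 -0.1248 len 0.09099722662733242 yaw -5.296432188753783
[[310.0064353  172.54963312]]
```

Emit:
{"method": "step_arm", "body": {
  "targets": [
    [[0,-0.9,0.7,-4,0],[0,0,0,-4,0],[0,0,0,-4,0],[0,0,0,-4,0],[0,0,0,-1.5,0],[0,0,0,-0.8,0],[0,0,0,0,0]]
  ]
}}

```text
time: 2.05
tcp_pos: [0.514, -0.1443, 0.0474]
tcp_rot: [0.999, -0.052, -0.001, -0.0]
wrist_force: [0.2, 0.2, 0.4]
gripper_width: -0.0002
finger_force: 0.0
```

Emit:
{"method": "step_arm", "body": {
  "targets": [
    [[0,0.1,0.1,-0.2,0],[0,0,0,-0.2,0],[0,0,0,-0.2,0],[0,0,0,-0.2,0],[0,0,0,-0.1,0],[0,0,0,-0.1,0],[0,0,0,-0.1,0]]
  ]
}}

```text
time: 2.75
tcp_pos: [0.5155, -0.1433, 0.0373]
tcp_rot: [0.999, -0.052, 0.0, 0.0]
wrist_force: [0.6, 0.2, 1.3]
gripper_width: 0.0002
finger_force: 0.0
```

Emit:
{"method": "step_arm", "body": {
  "targets": [
    [[0,0,0,-0.1,0],[0,0,0,0,0]]
  ]
}}

```text
time: 2.95
tcp_pos: [0.5154, -0.1433, 0.0361]
tcp_rot: [0.999, -0.052, -0.0, -0.0]
wrist_force: [-0.4, -0.1, -0.8]
gripper_width: -0.0002
finger_force: 0.0
```

Emit:
{"method": "step_arm", "body": {
  "targets": [
    [[0,0,0,-0.05,0],[0,0,0,-0.05,0],[0,0,0,0,0]]
  ]
}}

```text
time: 3.25
tcp_pos: [0.5156, -0.1433, 0.0359]
tcp_rot: [0.999, -0.052, 0.0, -0.0]
wrist_force: [-0.7, 0.3, 5.6]
gripper_width: 0.0002
finger_force: 2.8
```

Emit:
{"method": "step_arm", "body": {
  "targets": [
    [[0,0.2,-0.02,0,0],[0,0.2,-0.02,0,0],[0,0.2,-0.02,0,0],[0,0.2,-0.02,0,0],[0,0,0,0,0]]
  ]
}}

```text
time: 3.75
tcp_pos: [0.5237, -0.1439, 0.0371]
tcp_rot: [0.999, -0.052, 0.0, -0.0]
wrist_force: [-3.1, 1.4, 17.6]
gripper_width: -0.0002
finger_force: 8.5
```

Emit:
{"method": "step_arm", "body": {
  "targets": [
    [[0,0,0,0.12,0],[0,0.2,-0.02,0.04,0],[0,0.2,-0.02,0.03,0],[0,0,0,0,0]]
  ]
}}

```text
time: 4.15
tcp_pos: [0.5283, -0.1443, 0.0379]
tcp_rot: [0.999, -0.052, 0.0, -0.0]
wrist_force: [-1.3, 0.6, 8.9]
gripper_width: 0.0001
finger_force: 4.3
```

Emit:
{"method": "step_arm", "body": {
  "targets": [
    [[0,0.2,-0.02,0.03,0],[0,0.2,-0.02,0.02,0],[0,0.2,-0.02,0.02,0],[0,0,0,0,0]]
  ]
}}

```text
time: 4.55
tcp_pos: [0.5347, -0.1447, 0.0385]
tcp_rot: [0.999, -0.052, 0.001, -0.0]
wrist_force: [-0.6, 0.3, 8.0]
gripper_width: 0.0
finger_force: 3.8
```

Emit:
{"method": "step_arm", "body": {
  "targets": [
    [[0,0.2,-0.02,0.02,0],[0,0.2,-0.02,0.01,0],[0,0.2,-0.02,0,0],[0,0.2,-0.02,0,0],[0,0,0,0,0]]
  ]
}}

```text
time: 5.05
tcp_pos: [0.5433, -0.1453, 0.0389]
tcp_rot: [0.999, -0.052, 0.001, -0.0]
wrist_force: [0.6, 0.8, 7.4]
gripper_width: 0.0001
finger_force: 3.6
```

Emit:
{"method": "step_arm", "body": {
  "targets": [
    [[0,0.2,-0.02,0,0],[0,0.2,-0.02,-0.01,0],[0,0.2,-0.02,-0.01,0],[0,0,0,0,0]]
  ]
}}

```text
time: 5.45
tcp_pos: [0.5497, -0.1457, 0.0388]
tcp_rot: [0.999, -0.052, 0.002, -0.0]
wrist_force: [1.5, 1.9, 7.0]
gripper_width: -0.0003
finger_force: 3.5
```

Run:
```python
from h import *
c=calibration("side");im=read_camera("side");cv2.imwrite("pics/s_full.png",im)
p=proj(c,[.54,-.145,.03])[0].astype(int);print(p, proj(c,[[.5485,-.07,.02],[.5363,-.146,.02]]))
im=im[p[1]-60:p[1]+40,p[0]-90:p[0]+70]
cv2.imwrite("pics/s1.png",cv2.resize(im,None,fx=5,fy=5,interpolation=cv2.INTER_CUBIC))
```

```text
[369 190] [[348.52260872 203.01326218]
 [370.64476904 194.34636192]]
```

View pics/s1.png

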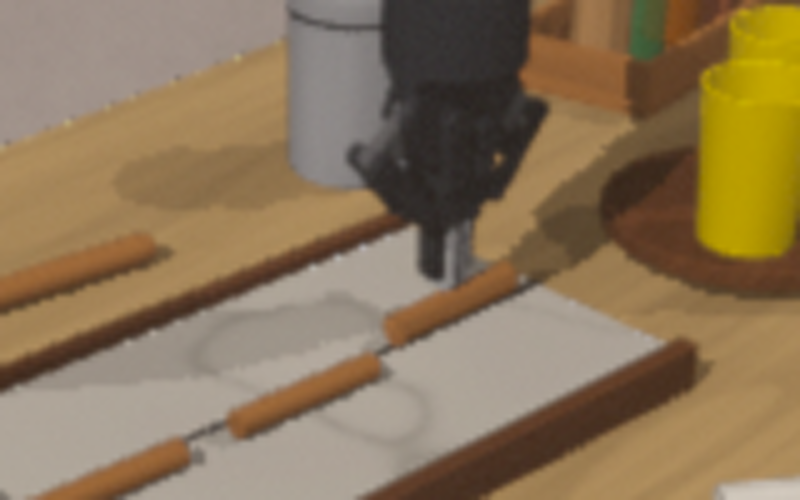

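Emit:
{"method": "step_arm", "body": {
  "targets": [
    [[0,0.2,-0.02,-0.01,0],[0,0,0,0,0]]
  ]
}}

```text
time: 5.7
tcp_pos: [0.5516, -0.1459, 0.0386]
tcp_rot: [0.999, -0.052, 0.002, -0.0]
wrist_force: [0.4, 1.9, 6.2]
gripper_width: -0.0004
finger_force: 3.2
```

Roller c rose 3 mm within a quarter turn, so it's the oval one. It crossed the line while pressed. Next is roller b.

Emit:
{"method": "step_arm", "body": {
  "targets": [
    [[0,0,0,1,0],[0,0,0,3,0],[0,-0.8,4.2,0,0],[0,-0.8,4.2,0,0],[0,-0.9,4.2,0,0],[0,0,0,-2,0],[0,0,0,-1.5,0],[0,0,0,0,0]]
  ]
}}

```text
time: 6.5
tcp_pos: [0.5231, -0.0203, 0.0417]
tcp_rot: [0.999, -0.052, -0.002, 0.0]
wrist_force: [-0.8, -0.7, 0.4]
gripper_width: -0.0003
finger_force: 0.0
```

Emit:
{"method": "step_arm", "body": {
  "targets": [
    [[0,0.2,0,-0.1,0],[0,0,0,-0.1,0],[0,0,0,-0.1,0],[0,0,0,-0.1,0],[0,0,0,-0.1,0],[0,0,0,-0.05,0],[0,0,0,-0.05,0],[0,0,0,0,0]]
  ]
}}

```text
time: 7.3
tcp_pos: [0.5265, -0.0207, 0.0369]
tcp_rot: [0.999, -0.052, -0.0, -0.0]
wrist_force: [-0.8, 0.9, -0.0]
gripper_width: 0.0001
finger_force: 0.0
```

Emit:
{"method": "step_arm", "body": {
  "targets": [
    [[0,0,0,-0.05,0],[0,0,0,-0.05,0],[0,0,0,-0.05,0],[0,0,0,-0.03,0],[0,0,0,0,0]]
  ]
}}

```text
time: 7.8
tcp_pos: [0.5266, -0.0206, 0.0356]
tcp_rot: [0.999, -0.052, 0.0, -0.0]
wrist_force: [-1.3, -0.2, 6.1]
gripper_width: -0.0
finger_force: 2.9
```

Emit:
{"method": "step_arm", "body": {
  "targets": [
    [[0,0.2,-0.02,0,0],[0,0.2,-0.02,0,0],[0,0.2,-0.02,0,0],[0,0.2,-0.02,0,0],[0,0,0,0,0]]
  ]
}}

```text
time: 8.3
tcp_pos: [0.5361, -0.0217, 0.0359]
tcp_rot: [0.999, -0.052, 0.001, -0.0]
wrist_force: [1.0, -0.4, 5.8]
gripper_width: -0.0001
finger_force: 3.0
```

Emit:
{"method": "step_arm", "body": {
  "targets": [
    [[0,0.25,-0.025,0,0],[0,0.25,-0.025,0,0],[0,0.25,-0.025,0,0],[0,0.25,-0.025,0,0],[0,0.25,-0.025,0,0],[0,0.25,-0.025,0,0],[0,0.25,-0.025,0,0],[0,0.25,-0.025,0,0],[0,0.25,-0.025,0,0],[0,0.1,0,0,0],[0,0,0,0,0]]
  ]
}}

```text
time: 9.4
tcp_pos: [0.5593, -0.0241, 0.0359]
tcp_rot: [0.999, -0.052, 0.001, 0.0]
wrist_force: [0.7, -0.5, 5.4]
gripper_width: 0.0003
finger_force: 3.0
```

Emit:
{"method": "step_arm", "body": {
  "targets": [
    [[0,0.15,-0.015,0,0],[0,0.15,-0.015,0,0],[0,0,0,0.6,0],[0,0,0,0.2,0],[0,-0.9,0.09,0,0],[0,-0.9,0.09,0,0],[0,0,0,0,0],[0,0,0,-0.2,0],[0,0,0,-0.2,0],[0,0,0,-0.1,0],[0,0,0,-0.1,0],[0,0,0,0,0]]
  ]
}}

```text
time: 10.6
tcp_pos: [0.5431, -0.0222, 0.0369]
tcp_rot: [0.999, -0.052, -0.0, 0.0]
wrist_force: [-0.3, 0.0, 0.5]
gripper_width: -0.0002
finger_force: 0.0
```

Emit:
{"method": "step_arm", "body": {
  "targets": [
    [[0,0,0,-0.05,0],[0,0,0,-0.05,0],[0,0,0,-0.05,0],[0,0,0,-0.05,0],[0,0,0,0,0]]
  ]
}}

```text
time: 11.1
tcp_pos: [0.5431, -0.0222, 0.0353]
tcp_rot: [0.999, -0.052, 0.0, -0.0]
wrist_force: [0.1, -0.1, 3.4]
gripper_width: -0.0003
finger_force: 1.4
```

Emit:
{"method": "step_arm", "body": {
  "targets": [
    [[0,0.2,-0.02,-0.02,0],[0,0.25,-0.025,0,0],[0,0.25,-0.025,0,0],[0,0.25,-0.025,0,0],[0,0.25,-0.025,0,0],[0,0.25,-0.025,0,0],[0,0.25,-0.025,0,0],[0,0.25,-0.025,0,0],[0,0.25,-0.025,0,0],[0,0.25,-0.025,0,0],[0,0.25,-0.025,0,0],[0,0,0,0,0]]
  ]
}}

```text
time: 12.3
tcp_pos: [0.572, -0.0253, 0.0359]
tcp_rot: [0.999, -0.052, 0.002, 0.0]
wrist_force: [-0.4, 0.1, 7.1]
gripper_width: -0.0003
finger_force: 3.5
```

Emit:
{"method": "step_arm", "body": {
  "targets": [
    [[0,0,0,1,0],[0,0,0,3,0],[0,-1.1,4.4,0,0],[0,-1.1,4.4,0,0],[0,-1,4.3,0,0],[0,0,0,-2,0],[0,0,0,-1.4,0],[0,0,0,-0.1,0],[0,0,0,-0.1,0],[0,0,0,-0.1,0],[0,0,0,0,0]]
  ]
}}

```text
time: 13.4
tcp_pos: [0.5386, 0.105, 0.0382]
tcp_rot: [0.999, -0.053, 0.0, 0.0]
wrist_force: [-0.3, -0.3, 0.3]
gripper_width: 0.0004
finger_force: 0.0
```

Emit:
{"method": "step_arm", "body": {
  "targets": [
    [[0,0,0,-0.1,0],[0,0,0,-0.05,0],[0,0,0,-0.05,0],[0,0,0,-0.05,0],[0,0,0,-0.05,0],[0,0,0,0,0]]
  ]
}}

```text
time: 14.0
tcp_pos: [0.5381, 0.1061, 0.0353]
tcp_rot: [0.999, -0.052, 0.0, -0.0]
wrist_force: [-0.2, 0.1, 4.6]
gripper_width: -0.0
finger_force: 2.6
```

Emit:
{"method": "step_arm", "body": {
  "targets": [
    [[0,0.2,-0.02,-0.01,0],[0,0.2,-0.02,0,0],[0,0.2,-0.02,0,0],[0,0.2,-0.02,0,0],[0,0,0,0,0]]
  ]
}}

```text
time: 14.5
tcp_pos: [0.5477, 0.105, 0.0359]
tcp_rot: [0.999, -0.052, 0.002, -0.0]
wrist_force: [-0.3, -1.4, 6.9]
gripper_width: -0.0002
finger_force: 3.8
```

Emit:
{"method": "step_arm", "body": {
  "targets": [
    [[0,0.25,-0.025,0,0],[0,0.25,-0.025,0,0],[0,0.25,-0.025,0,0],[0,0.25,-0.025,0,0],[0,0.25,-0.025,0,0],[0,0.25,-0.025,0,0],[0,0.25,-0.025,0,0],[0,0.25,-0.025,0,0],[0,0.25,-0.025,0,0],[0,0.2,-0.02,0,0],[0,0,0,0,0]]
  ]
}}

```text
time: 15.6
tcp_pos: [0.5721, 0.1021, 0.0359]
tcp_rot: [0.999, -0.053, 0.001, 0.0]
wrist_force: [-0.6, -2.0, 7.5]
gripper_width: 0.0002
finger_force: 3.8
```

Emit:
{"method": "step_arm", "body": {
  "targets": [
    [[0,0.2,-0.02,0,0],[0,0,0,0,0],[0,0,0,0.6,0],[0,0,0,0.2,0],[0,-0.85,0.09,0,0],[0,-0.85,0.09,0,0],[0,0,0,0,0],[0,0,0,-0.2,0],[0,0,0,-0.2,0],[0,0,0,-0.1,0],[0,0,0,-0.1,0],[0,0,0,0,0]]
  ]
}}

```text
time: 16.8
tcp_pos: [0.5556, 0.1044, 0.0366]
tcp_rot: [0.999, -0.052, -0.0, 0.0]
wrist_force: [-0.1, 0.0, -0.2]
gripper_width: -0.0
finger_force: 0.0
```

Emit:
{"method": "step_arm", "body": {
  "targets": [
    [[0,0,0,-0.05,0],[0,0,0,-0.05,0],[0,0,0,-0.05,0],[0,0,0,-0.05,0],[0,0,0,0,0]]
  ]
}}

```text
time: 17.3
tcp_pos: [0.5556, 0.1044, 0.0353]
tcp_rot: [0.999, -0.052, 0.0, -0.0]
wrist_force: [-0.7, -0.7, 4.6]
gripper_width: -0.0001
finger_force: 2.3
```

Emit:
{"method": "step_arm", "body": {
  "targets": [
    [[0,0.2,-0.02,-0.01,0],[0,0.25,-0.025,0,0],[0,0.25,-0.025,0,0],[0,0.25,-0.025,0,0],[0,0.25,-0.025,0,0],[0,0.25,-0.025,0,0],[0,0.25,-0.025,0,0],[0,0.25,-0.025,0,0],[0,0.25,-0.025,0,0],[0,0.25,-0.025,0,0],[0,0.2,-0.02,0,0],[0,0,0,0,0]]
  ]
}}

```text
time: 18.5
tcp_pos: [0.5838, 0.1011, 0.0359]
tcp_rot: [0.999, -0.053, 0.002, -0.0]
wrist_force: [-0.7, -0.5, 7.1]
gripper_width: 0.0004
finger_force: 3.8
```

Emit:
{"method": "step_arm", "body": {
  "targets": [
    [[0,0,0,1,0],[0,0,0,5,0],[0,0,-1,4,8],[0.5,-0.3,-3,4,8],[0.5,-0.7,-3,2,8],[0.5,-0.7,-3,0,8],[0.5,-0.7,-3,0,8],[0.5,-0.7,-3,0,8],[0.5,-0.7,-3,0,8],[0.5,-0.3,-2.9,0,8],[0.5,0,-2,0,8],[0.5,0,0,0,8]]
  ]
}}

```text
time: 19.7
tcp_pos: [0.54, -0.1416, 0.1948]
tcp_rot: [0.799, 0.602, -0.001, 0.001]
wrist_force: [-0.1, 0.4, 0.7]
gripper_width: 0.0426
finger_force: 0.0
```

Emit:
{"method": "step_arm", "body": {
  "targets": [
    [[0.5,0,0,0,8],[0.5,0,0,0,0]]
  ]
}}

```text
time: 19.9
tcp_pos: [0.5405, -0.1375, 0.1947]
tcp_rot: [0.755, 0.656, -0.0, -0.0]
wrist_force: [0.8, -0.7, 0.6]
gripper_width: 0.043
finger_force: 0.0
```

Run:
```python
from h import *
o=telemetry.get_obs();print(o["tcp_pos"],o["tcp_rot"],o["joint_pos"].round(2))
c=calibration("wrist")
cv2.imwrite("pics/w2.png",read_camera("wrist"))
import pickle;pickle.dump(c,open("w2.pkl","wb"))
print(proj(c,[[.55,-.147,.028],[.564,-.024,.028],[.577,.102,.028]]))
```

```text
[ 0.54053617 -0.13751371  0.19474277] [ 7.54876014e-01  6.55867484e-01 -5.17233415e-05 -2.08426053e-04] [ 0.36  0.44 -0.25  2.01  0.17  0.71 -0.14]
[[ 326.9937487   188.12500346]
 [ 324.83175211   55.54916249]
 [ 320.17679841 -123.96111495]]
```

View pics/w2.png

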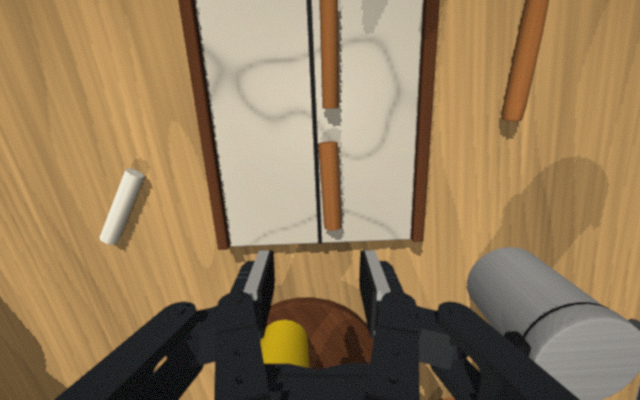

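The picture shows roller c at (328,141)–(334,229), past the line, with b ending at (330,108) and the line at x≈318–320.

Run:
```python
from h import *
import pickle;c=pickle.load(open("w2.pkl","rb"))
ex=np.array([.995,-.097]);
l=ray(c,(319,190),.02)[:2]
a,b=[ray(c,p,.028)[:2] for p in((328.5,142),(333,229))];d=a-b;q=(a+b)/2
print(q,"past line",(q-l)@ex,"yaw",np.degrees(np.arctan2(-d[0],d[1])),np.linalg.norm(d))
g=ray(c,(330,107),.028);print("b end",g,(g[:2]-l)@ex)
```

```text
[ 0.55399122 -0.14684378] past line 0.012234387025746946 yaw -4.323205299551848 0.09225001879896641
b end [ 0.56302844 -0.06859641  0.028     ] 0.013636427866667192
```

Emit:
{"method": "step_arm", "body": {
  "targets": [
    [[0.5,1.35,-0.95,-3,2.5],[0.5,0,0,-4,0],[0.5,0,0,-4,0],[0.5,0,0,-3,0],[0.5,0,0,-1.5,0],[0.5,0,0,-0.7,0],[0.5,0,0,0,0],[0.5,0,0,0,0]]
  ]
}}

```text
time: 20.75
tcp_pos: [0.5556, -0.1467, 0.0339]
tcp_rot: [0.74, 0.672, 0.001, 0.001]
wrist_force: [-0.2, -0.9, 0.6]
gripper_width: 0.0427
finger_force: 0.0
```

Emit:
{"method": "step_arm", "body": {
  "targets": [
    [[0.5,-0.1,0,-0.4,0],[0.5,0,0,-0.4,0],[0.5,0,0,-0.2,0],[0.5,0,0,0,0],[0,0,0,0,0],[0,0,0,0,0],[0,0,0,0,0],[0,0,0,0,0],[0,0,0,0,0]]
  ],
  "newtons": 30
}}

```text
time: 21.65
tcp_pos: [0.5536, -0.1467, 0.0228]
tcp_rot: [0.74, 0.673, 0.0, 0.0]
wrist_force: [0.3, 1.1, 2.0]
gripper_width: 0.0171
finger_force: 29.4
```

Emit:
{"method": "step_arm", "body": {
  "targets": [
    [[0,0,0,2,0],[0,0,0,5,0],[0,0,2,4,0],[0,-0.6,4.5,1,0],[0,-0.7,4.8,0,0],[0,-0.7,4.8,0,0],[0,-0.7,4.8,0,0],[0,-0.7,4.8,0,0],[0,-0.7,4.8,0,0],[0,-0.7,4.8,0,0],[0,-0.7,4.8,0,0],[0,-0.7,4.8,0,0]]
  ]
}}

```text
time: 22.85
tcp_pos: [0.4909, 0.3041, 0.1425]
tcp_rot: [0.74, 0.673, -0.0, 0.0]
wrist_force: [0.7, 0.1, -1.0]
gripper_width: 0.0175
finger_force: 29.3
```

Emit:
{"method": "step_arm", "body": {
  "targets": [
    [[0,-0.2,4,0,0],[0,0,1.5,0,0],[0,0,0,0,0],[0,0,0,0,0]]
  ]
}}

```text
time: 23.25
tcp_pos: [0.4896, 0.3551, 0.1421]
tcp_rot: [0.741, 0.672, -0.001, 0.001]
wrist_force: [-0.2, -1.5, -0.1]
gripper_width: 0.0176
finger_force: 29.3
```

Run:
```python
from h import *
c=calibration("scene");im=read_camera("scene")
print(telemetry.get_obs()["tcp_pos"],telemetry.get_obs()["joint_pos"].round(2))
cv2.imwrite("pics/sc2.png",cv2.resize(im[40:290,215:465],None,fx=2.4,fy=2.4,interpolation=cv2.INTER_CUBIC))
```

```text
[0.48995493 0.35413301 0.1421159 ] [-0.55  0.56 -0.21  1.95  0.19  0.66 -0.98]
```

View pics/sc2.png

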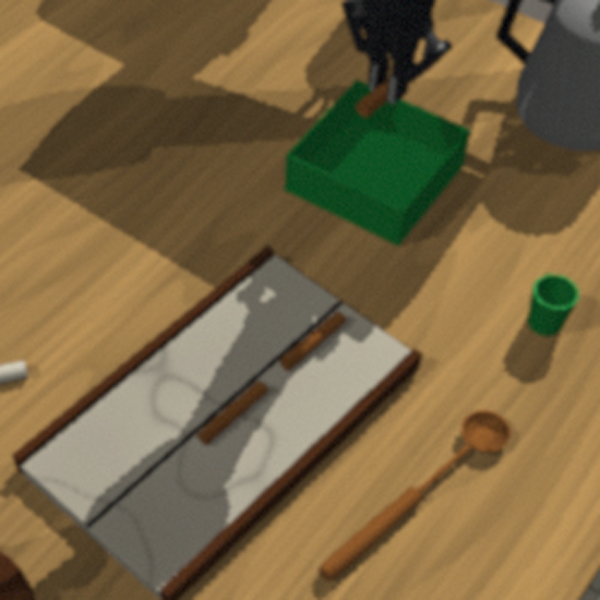

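The crop shows both true rollers past the line, and the gripped roller over the green caddy. I'll lower it in and release.

Emit:
{"method": "step_arm", "body": {
  "targets": [
    [[0,0,0.2,-4,0],[0,0,0,-4,0],[0,0,0,-2.5,0],[0,0,0,-1,0],[0,0,0,-0.7,0],[0,0,0,-0.4,0],[0,0,0,-0.3,0],[0,0,0,0,0],[0.4,0,0,0,0],[0.4,0,0,0,0],[0.4,0,0,0,0],[0.4,0,0,0,0]]
  ]
}}

```text
time: 24.5
tcp_pos: [0.4896, 0.3595, 0.0139]
tcp_rot: [0.74, 0.673, 0.0, 0.0]
wrist_force: [-0.2, 0.7, 0.6]
gripper_width: 0.0343
finger_force: 0.0
```

Emit:
{"method": "step_arm", "body": {
  "targets": [
    [[0.4,0,0,2,0],[0.4,0,0,4,0],[0.4,0,0,5,0],[0.4,0,0,5,0],[0.4,0,0,5,0],[0.4,0,0,4,0],[0.4,0,0,0,0]]
  ]
}}

```text
time: 25.2
tcp_pos: [0.4925, 0.3623, 0.2706]
tcp_rot: [0.74, 0.672, 0.007, 0.0]
wrist_force: [0.4, 0.7, -0.0]
gripper_width: 0.034
finger_force: 0.0
```

Run:
```python
from h import *
im=read_camera("side");cv2.imwrite("pics/sd3.png",cv2.resize(im[150:360,140:440],None,fx=2.6,fy=2.6,interpolation=cv2.INTER_CUBIC))
```

```text
(no output)
```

View pics/sd3.png

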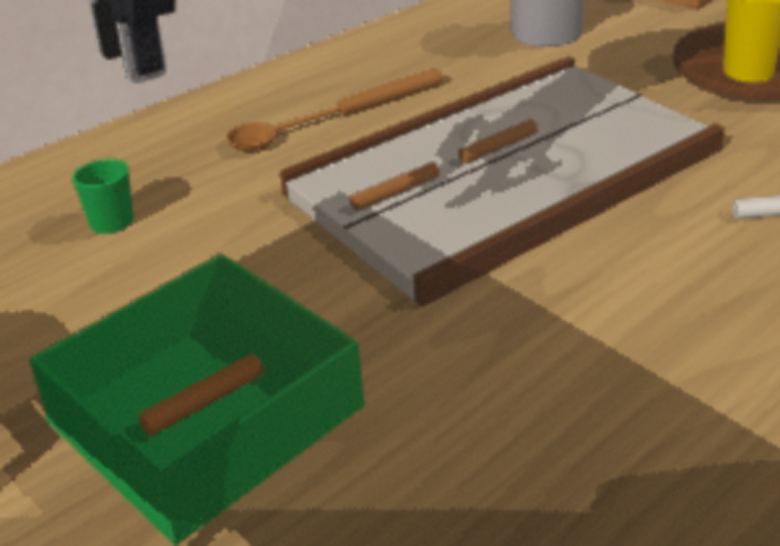

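The oval roller lies in the caddy at (203,393), and the two true ones are past the line at (395,187) and (498,141).

```bash
python3 -c "
from cell import manip;print(manip.close_job())"
```

```text
the job is handed in; nothing more can be done
None
```

I rolled all three rollers past the line: pin_c (the one on the turntable side) wobbled and is now in the green caddy, the two true ones lie on the slab past the line, and the highest pressing force I read was 17.6 N.

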